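# Set the crosscut length stop to a finished spacer

### The arm

A 6-joint arm with a two-finger parallel gripper is mounted at the origin on a cart in front of the work surface, level with it; the furniture and walls round the work are solid. World frame = base frame: x ahead of the robot, y to its left, z up, the work surface at z = 0. Lengths are in mm, angles in rad, forces in N, time in s.
With the tool pointing down it reaches from about 300 to 775 mm from the base axis. Payload 14.6 kg.
Tool frame: the origin (TCP) lies between the finger pads; the fingertips stand 22 mm ahead of it and the grasp point (between the pads) lies 3 mm ahead of it (finger_overhang is the distance from the TCP to the fingertips, in mm); z points along the fingers, y is the direction in which the jaws open and shut (so a half turn about z gives the same grasp; the last joint's range is limited). The gripper opens to 94 mm and grips with 3 to 60 N. Pads are 16 mm wide; open, the fingers measure 119 mm over their backs; the gripper's body (75 mm by 177 mm) begins 78 mm behind the grasp point.
Start: joints at [-1.378, 0.3, 1.521, -0, 1.321, -0.067], TCP at [141.281, -531.535, 227.446] pointing down, gripper open.
Joint ranges: [-3.03, 3.03], [-0.79, 2.21], [0.23, 2.52], [-1.04, 4.18], [0, 3.07], [-2.55, 2.55]. Speed limits (rad/s): [2.22, 2.22, 2.57, 3.14, 3.14, 3.14].

### API

Orientations are given as [roll, pitch, yaw] about the fixed x, y, z axes, in that order (R = Rz(yaw) Ry(pitch) Rx(roll)).
In Python, from cell import * gives the robot as it stands.
- The arm moves only by the tool jog_arm, never from a script. Its argument "increments" is a list of rows, each a list of 7 numbers: the shift along the tool's x, y, z in cm, then the turn, a rotation vector about the tool's x, y, z in degrees, then the finger opening in cm, from 0 to 9.4. In form: [[x, y, z, wx, wy, wz, grip], ...]. A call has 1 to 20 rows; each row shifts and turns the commanded pose from where the row before left it, along the tool's axes as they then stand; what a row does not reach is not made up. A row lasts 1/8 s, in which the tool goes at most 62.5 mm and 10.7 degrees, less where a joint would pass 70% of its speed; a pose out of reach is approached as far as the arm can. A call is refused whole if a number of a shift passes 6.25 or a number of a turn 10.7, either way. A call with a gripper value outside its range is refused whole. The fingers move at their own pace and stop on an object; "squeeze" is the grip in N (left out, the last holds). Time passes only in rows, so rows that do not move let the fingers close. It gives the time, the measured TCP pose, the force and the opening at its end, in the units of the state.
- read_state(): the state, without advancing time (a new reading comes with each control period).
- camera(name): name is "scene" or "top" or "wrist"; returns a dict with "image" (420x560x3 uint8, red, green, blue), "K" (3x3 intrinsics, pixels), "rvec" (rotation vector, rad) and "tvec" (3), from world to camera coordinates, as OpenCV has them. Camera axes: x right, y down, z forward; pixel columns grow to the right and rows downward; lengths in mm; the calibration is good to about 2 mm. The wrist camera is an equidistant fisheye: a pixel r from the principal point sees the ray r / f radians off the axis. A picture is of the moment at which its call begins. There is no depth.
- sign_off(): hands the job in, once; it reports no verdict.
Trained networks look in a picture, given as the dict that the camera call returned (one of the last four; its "shot" number tells which), for a name from the list of things; names that differ only in an ending like _2 or _b are one class to them, and where a whole thing is asked for, a point or a joint stands for the part that bears it (a point fixed in the world has none). Each returns a list of dicts, best first, with "conf" (0 to 1); they miss things now and then, are a little off and sometimes report something else, mostly with a low value. They report only what shows in the picture. A call takes as long as a camera call.
- recognise(picture, name): "centre" ([x, y, z] in mm, in the coordinates of the camera as it stood for that picture, good to about 4 mm: the middle of the surface that is visible of it).
- regions_of(picture, name): "mask" (420x560 bool, what is visible of it).
The state is a dict: "clock": time; "joints": joint angles; "qd": joint speeds; "effort": joint torques, N m; "eef_pos": TCP position; "eef_rot": TCP orientation; "wrist_force": force on the tool from outside, world axes, zero at the start; "moment": the same for the moment, N m; "finger_gap": finger opening in mm.
Only numpy, scipy, OpenCV 4.12 (cv2) and the standard library are available. Lean on these libraries where they do the work, as an engineer would, in place of code of your own. Each camera call takes 0.05 s, during which the arm holds its last target.

### The job

Reset the length stop on the short crosscut fence to the spacer block lying against it: swing the stop's arm down gently onto its rest and slide its lock free, then push the stop along the fence until the spacer sits snug, without being rammed, between the arm and the wooden end block. Then slide the lock fully home again, so that the stop is fixed there, and leave everything else as it lies.

Things in the scene. Friction and masses are not known exactly. Their poses are not given: they have to be found in the camera images.
- stop_fence: Fixed crosscut fence of bare aluminium extrusion. Origin on the table on its centre line; x along it towards the wooden end block (away from the robot, within 0.25 rad), y to the side where the spacer lies, z up. It spans x -200 to 220 mm, y -20 to 20 mm, top 52 mm high; two clamp knobs 34 mm high behind it at x -165 and 150, y -47 mm.
- end_face (a point): Centre of the end block's face that the spacer must bear on: fence x = 175, y = 46 mm, height 25 mm; axes as the fence's. The end block is a piece of wood 22 x 70 x 44 mm screwed to the fence's far end.
- length_stop (a joint): Travel of the grey length stop along the fence, m, growing towards the end block; starts at -0.015 to 0.030. The stop's origin is at fence x = this value - 70 mm. Its body is a saddle on the fence, 94 mm long, 56 wide, 54 to 78 mm above the table. Unlocked it slides with about 2.5 N of friction and stays where left; locked it holds about 15 N.
- push_face (a point): Centre of the saddle's upright end face towards the robot (56 mm wide, 54 to 78 mm above the table), at x = -50 mm from the stop's origin. Free space behind it over the fence's top: the stop can be pushed here, towards the end block, with the tip of shut fingers.
- stop_lock (a joint): Lock slide across the saddle, m: 0 = home (locked, the start), 0.015 = fully free, moved towards fence -y (away from the spacer's side). No spring: about 6 N of friction all the way. Over the last 2.5 mm a rubber shoe is squeezed on the fence's back, so going home takes about 12 N, to a hard stop at 0.
- lock_tab (a point): Top centre of the lock's black upright thumb tab: 30 mm along the fence, 12 mm across, from 84 to 110 mm above the table (point at 110). At x = -20 mm from the stop's origin; at fence y = -(joint value of stop_lock). It can be pushed across with a fingertip on either side, or pinched.
- stop_arm (a joint): Angle of the stop's flip-up steel arm, rad: 0 = down on its rest, 2.12 to 2.24 = parked up, leaning back (hard stop 2.25). The hinge line runs along the fence. It stays up when parked (0.02 Nm friction), but once swung past upright (about 2.0 rad) it falls by its own weight (140 g) and slams unless held all the way; stay under 7 rad/s.
- pivot (a point): Hinge point of the arm, in the middle of its thickness: at x = +38.5 mm from the stop's origin, fence y = -8 mm, 88 mm above the table.
- corner (a point): Where to hold the arm: its outer corner, mid-thickness, turning with it, 60 mm from the pivot (at angle 0: 60 mm to fence +y, 2.5 mm below it). The arm is a flat L, 12 mm thick along the fence: a bar 15 mm high to 74 mm out from the pivot, then a leg 22 mm wide that, arm down, hangs in front of the fence to 18 mm above the table. Pinched across the 12 mm it can turn between the pads.
- stop_face (a point): Middle of the leg's face that bears on the spacer (the side towards the end block), turning with the arm: at angle 0 it is at x = +44.5 mm from the stop's origin, fence y = 51 mm, 30 mm above the table, facing the end block.
- spacer: The finished spacer: a plain square-cut beech block, 50 x 124.4 x 50 mm, origin at the centre of its underside, long axis = its y. It lies lengthwise along the fence's +y side, its far end 1 to 10 mm short of the end block; about 0.15 to 0.3 kg, slides on the table with 1 to 2 N.
- hold_down: Obstacle, does not move: the saw's red hold-down clamp, a post and arm 293 mm high standing about in the middle of the carriage, from x = 0.26 to 0.59 and y = 0.00 to 0.06 m. Carry the hand over it (fingertips above 0.33 m) when crossing from the robot's right to the fence on the left.
- sanding_block: Bystander: cork sanding block, 67 x 122 x 32 mm, origin under its centre. Leave where it lies.
- try_square: Bystander: try square, 125 x 214 x 21 mm, origin under its centre. Leave where it lies.
- dust_brush: Bystander: wooden dust brush, 34 x 265 x 58 mm, origin under its centre, lying left of the spacer. Leave where it lies.
- folding_rule: Bystander: folded wooden rule, 16 x 236 x 19 mm, origin under its centre. Leave where it lies.
- beech_block: Bystander: offcut of beech with skew ends, 60 x 97 x 46 mm, origin under its centre; not the spacer. Leave where it lies.

How it is judged:
By the outcome, as a careful person would: the job done as asked, in the order asked, and still so for the second after the job is handed in, with the robot touching nothing.
It also fails if it takes over 61 s, if anything falls off the work surface, if the arm or the gripper's body presses on something with over 40 N, if the wrist force passes 120 N, or if a joint passes its speed limit or range.

## Working session

There is one attempt and no reset: what is moved stays moved. The work goes in short steps, Python scripts to look and compute and a tool call to move; the robot and the scene stay as the last step left them, time stands still between calls to the robot, and variables do not carry over. Pictures are saved under pics/ and viewed, and the job is handed in when it is done.

Besides the shell and the picture viewer there is one more tool, called in YAML: its name, and indented under it one key for each argument. jog_arm: Moves the arm, as the interface text tells. Its arguments: {"type":"object","properties":{"increments":{"type":"array"},"squeeze":{"type":"number"}},"required":["increments"]}

```bash
ls; mkdir -p pics; python3 - <<'E'
from cell import *
import cv2
s=read_state();print(s)
for n in ["scene","top","wrist"]:
    p=camera(n);cv2.imwrite(f"pics/{n}0.png",p["image"][:,:,::-1]);print(n,p["K"],p["rvec"],p["tvec"],p["shot"])
E
```

```text
pics
{'clock': 0.0, 'joints': array([-1.37760592e+00,  3.00512937e-01,  1.52162537e+00,  8.63369787e-06,
        1.32070534e+00, -6.66061496e-02]), 'qd': array([-4.79916876e-04,  4.05718287e-06, -2.23945623e-04,  8.71368732e-06,
        9.81663893e-05,  9.92668643e-04]), 'effort': array([ 1.79240364e-03, -5.31804729e+01, -3.52733696e+01,  7.08770379e-02,
        2.44704355e-02, -8.73143358e-05]), 'eef_pos': array([ 141.23275768, -531.29221348,  226.84463694]), 'eef_rot': array([-3.14034499e+00, -9.16063092e-05,  2.59794359e-01]), 'wrist_force': array([-0.52380337, -0.11290943,  0.5889455 ]), 'moment': array([-0.00273245, -0.02796552,  0.02056702]), 'finger_gap': 94.30745834513573}
scene [[541.44521615   0.         265.68826502]
 [  0.         541.44521615 203.76911299]
 [  0.           0.           1.        ]] [ 1.01674883 -2.28402574  1.21644666] [ 473.65691648  221.36000585 1229.73183694] 1
top [[501.35917973   0.         274.20428578]
 [  0.         501.35917973 210.35254098]
 [  0.           0.           1.        ]] [ 2.14657367 -2.14955243  0.16879726] [ 182.74122282  521.56388119 1351.88708661] 2
wrist [[325.1922621    0.         279.04551592]
 [  0.         325.1922621  210.51680568]
 [  0.           0.           1.        ]] [-2.29803073  1.76803834  0.26187612] [-548.88624874  -29.5138557   394.07917382] 3
```

View pics/scene0.png

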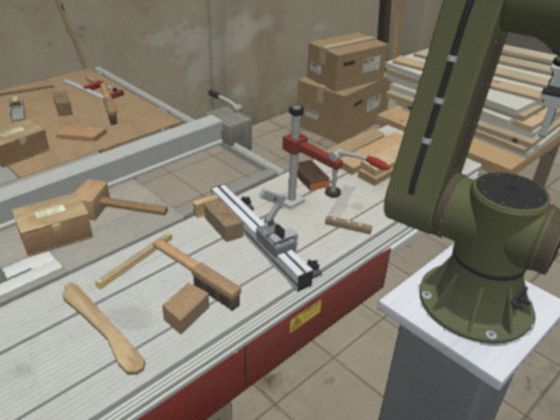

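View pics/top0.png

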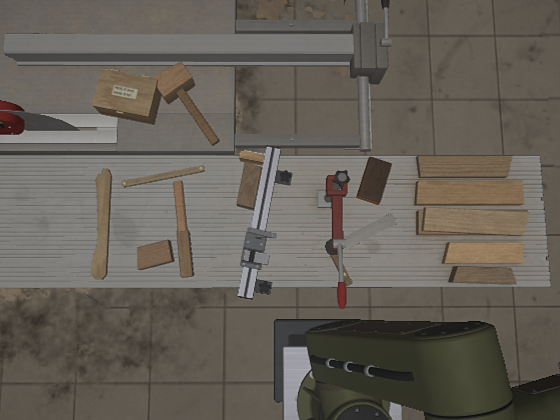

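View pics/wrist0.png

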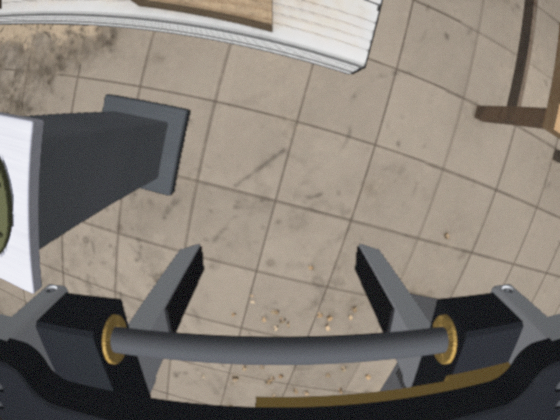

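The top view shows the fence running from (246,297) to (272,148), with the stop around (256,250), the spacer at (249,190) and the hold-down at (338,210). I'll zoom in and compute positions.

```bash
cat > h.py <<'E'
from cell import *
import cv2,numpy as np
np.set_printoptions(suppress=True,precision=2)
def Rt(p): return cv2.Rodrigues(np.array(p["rvec"],float))[0],np.array(p["tvec"],float).ravel()
def unproj(p,uv,z):
    R,t=Rt(p);K=p["K"];d=R.T@np.linalg.inv(K)@np.array([uv[0],uv[1],1.]);c=-R.T@t
    return c+d*(z-c[2])/d[2]
def proj(p,X):
    R,t=Rt(p);K=p["K"];X=np.atleast_2d(X);q=X@R.T+t
    q=q@K.T;return q[:,:2]/q[:,2:]
def projw(p,X):
    R,t=Rt(p);K=p["K"];X=np.atleast_2d(X);q=X@R.T+t
    r=np.hypot(q[:,0],q[:,1]);th=np.arctan2(r,q[:,2])
    return np.c_[K[0,2]+K[0,0]*th*q[:,0]/r,K[1,2]+K[1,1]*th*q[:,1]/r]
def toworld(p,c):
    R,t=Rt(p);return R.T@(np.array(c)-t)
def crop(p,x0,y0,x1,y1,f,name):
    im=p["image"][y0:y1,x0:x1,::-1];im=cv2.resize(im,None,fx=f,fy=f,interpolation=cv2.INTER_CUBIC);cv2.imwrite("pics/"+name,im)
E
python3 - <<'E'
from h import *
p=camera("top");s=camera("scene")
crop(p,215,140,315,305,3.6,"top_z.png")
crop(s,190,90,350,300,2.8,"scene_z.png")
for n in ["stop_fence","length_stop","stop_lock","stop_arm","spacer","hold_down","dust_brush"]:
  for q,nm in ((p,"top"),(s,"scene")):
    r=recognise(q,n)
    for a in r[:2]: print(n,nm,a["conf"],toworld(q,a["centre"]))
    m=regions_of(q,n)
    if m:
        ys,xs=np.nonzero(m[0]["mask"]);
        if nm=="top" and n in("stop_fence","spacer","stop_arm","length_stop"):
            print("  rect",cv2.minAreaRect(np.c_[xs,ys].astype(np.float32)),len(xs))
E
```

```text
stop_fence top 0.56 [481.91 223.93  53.61]
  rect ((264.5, 222.5), (151.0, 51.0), 90.0) 3254
stop_fence scene 0.71 [424.66 247.94  50.82]
stop_fence scene 0.69 [412.2  235.3   85.29]
length_stop top 0.73 [414.38 228.5   82.6 ]
  rect ((258.0000305175781, 249.00001525878906), (30.201885223388672, 40.007694244384766), 11.309932708740234) 977
length_stop scene 0.97 [415.34 235.63  83.7 ]
length_stop scene 0.43 [384.59 518.14  44.47]
stop_lock scene 0.85 [383.41 241.14  86.21]
stop_arm top 0.66 [442.85 211.19 161.83]
  rect ((261.1348876953125, 233.36932373046875), (27.634319305419922, 6.183903694152832), 14.931418418884277) 144
stop_arm scene 0.89 [440.58 214.5  147.09]
spacer top 0.57 [589.07 254.77  48.45]
  rect ((248.82476806640625, 185.8475341796875), (18.53338050842285, 44.901756286621094), 12.72435474395752) 786
spacer scene 0.86 [571.79 265.41  46.19]
spacer scene 0.66 [419.95  -8.85   3.93]
dust_brush top 0.76 [449.22 433.24  58.26]
dust_brush top 0.51 [586.89 251.    50.89]
dust_brush scene 0.7 [419.33 439.94  51.97]
```

View pics/top_z.png

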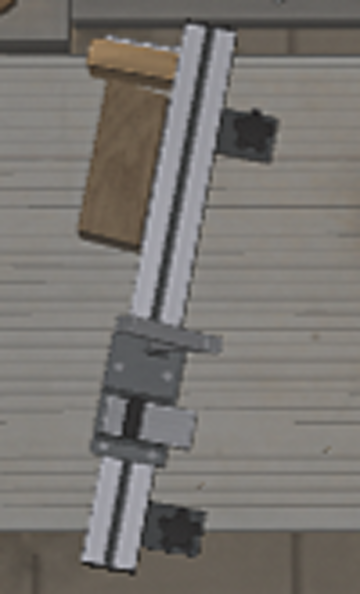

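View pics/scene_z.png

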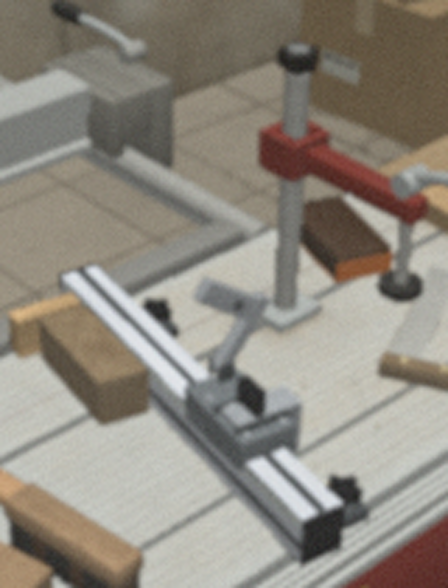

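```bash
python3 - <<'E'
from h import *
p=camera("top")
# subpixel-ish fence fit: points in zoomed crop -> full
f=lambda u,v:((u)/3.6+215-.4,(v)/3.6+140-.4)
c={k:unproj(p,f(*v),52)[:2] for k,v in dict(nl=(81,562),nr=(134,573),fl=(184,22),fr=(238,31)).items()}
for k in c: print(k,c[k])
n=(c['nl']+c['nr'])/2;F=(c['fl']+c['fr'])/2
u=(F-n);print("len",np.linalg.norm(u),"width",np.linalg.norm(c['nl']-c['nr']),np.linalg.norm(c['fl']-c['fr']),"yaw",np.arctan2(u[1],u[0]))
u/=np.linalg.norm(u);o=(n+F)/2-10*u;print("origin",o)
# saddle top corners z=78
for q in [(120,315),(187,329),(92,452),(163,466)]:
    w=unproj(p,f(*q),78)[:2]-o;print(w@u,w@[-u[1],u[0]])
print("spacer top z50")
for q in [(105,80),(168,95),(79,233),(140,246)]:
    w=unproj(p,f(*q),50)[:2]-o;print(w@u,w@[-u[1],u[0]])
E
```

```text
nl [288.98 281.83]
nr [280.84 242.44]
fl [702.62 205.53]
fr [695.42 163.59]
len 421.3130019873161 width 40.22947238396986 42.557512555217365 yaw -0.18517927574815873
origin [482.14 225.19]
-16.460763448078353 24.990779163448806
-17.6255122359448 -25.91859469722868
-119.7371447105332 25.988584269865484
-120.26624886827997 -27.235767644190336
spacer top z50
164.10244893880397 72.95841738904271
161.3879593333111 22.811951432856826
42.67142281755761 69.56678742403014
41.3452750443218 21.857384369794005
```

jog_arm:
  increments:
    - [0,0,-5,0,0,0,5]
    - [0,0,-5,0,0,0,5]
    - [0,0,-5,0,0,0,5]
    - [3,-3.9,0,0,0,0,5]
    - [3,-3.9,0,0,0,0,5]
    - [3,-3.9,0,0,0,0,5]
    - [3,-3.9,0,0,0,0,5]
    - [3,-3.9,0,0,0,0,5]
    - [3,-3.9,0,0,0,0,5]
    - [3,-3.9,0,0,0,0,5]
    - [3,-3.9,0,0,0,0,5]
    - [3,-3.9,0,0,0,0,5]
    - [3,-3.9,0,0,0,0,5]
    - [3,-3.9,0,0,0,0,5]
    - [3,-3.9,0,0,0,0,5]
    - [3,-3.9,0,0,0,0,5]
    - [3,-3.9,0,0,0,0,5]

```text
clock: 3.82
eef_pos: [407.2, 105.8, 377.6]
eef_rot: [3.141, -0.001, 0.26]
wrist_force: [1.3, 0.2, 0.5]
finger_gap: 50.1
```

jog_arm:
  increments:
    - [3,-3.9,0,0,0,0,5]
    - [3,-3.9,0,0,0,0,5]
    - [0,0,0,0,0,-10.5,5]
    - [0,0,0,0,0,-10.5,5]
    - [0,0,0,0,0,-10.5,5]
    - [0,0,0,0,0,-10.5,5]
    - [0,0,0,0,0,-10.5,5]
    - [0,0,0,0,0,-10.5,5]
    - [0,0,0,0,0,-1.5,5]
    - [0,0,0,0,0,0,5]

```text
clock: 5.08
eef_pos: [444.9, 194.8, 377.5]
eef_rot: [3.142, -0.0, 1.382]
wrist_force: [0.2, -0.2, 1.0]
finger_gap: 49.9
```

```bash
python3 - <<'E'
from h import *
s=read_state();print(s["clock"],s["eef_pos"],s["eef_rot"],s["joints"],s["wrist_force"])
p=camera("wrist");cv2.imwrite("pics/w1.png",p["image"][:,:,::-1])
R,t=Rt(p);print("cam",-R.T@t,"axis",R[2])
o=np.array([482.14,225.19]);u=np.array([np.cos(-.185),np.sin(-.185)]);v=np.array([-u[1],u[0]])
im=p["image"][:,:,::-1].copy()
for fx in (-200,-100,0,100,175,220):
  for fy in (-20,20):
    w=o+fx*u+fy*v;q=projw(p,[w[0],w[1],52])[0];cv2.circle(im,(int(q[0]),int(q[1])),2,(0,0,255),-1)
cv2.imwrite("pics/w1o.png",im)
E
```

```text
5.075 [444.87 194.83 377.48] [ 3.14 -0.    1.38] [0.34 0.08 1.44 0.   1.62 0.53] [ 0.18 -0.24  1.  ]
cam [461.13 278.09 535.58] axis [-0.05 -0.28 -0.96]
```

View pics/w1o.png

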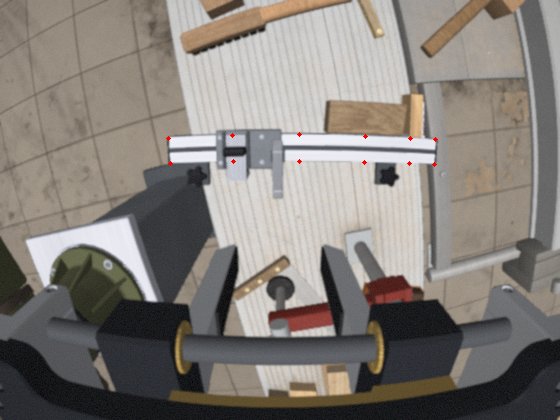

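The fence overlay fits. The stop saddle spans columns 218–283 at row 148, and the raised arm runs along column 278 for rows 140–197. Next I overlay the stop model to fit q and theta.

```bash
cat >> h.py <<'E'
O=np.array([482.14,225.19]);YAW=-.185
def W(fx,fy,z,o=None,yaw=None):
    o=O if o is None else o;yaw=YAW if yaw is None else yaw
    u=np.array([np.cos(yaw),np.sin(yaw)]);v=np.array([-u[1],u[0]])
    w=np.asarray(o)+fx*u+fy*v;return np.array([w[0],w[1],z])
def armpt(q,th,r,h,dx): # r out from pivot, h above pivot at angle 0
    return W(q-70+38.5+dx,-8+r*np.cos(th)-h*np.sin(th),88+r*np.sin(th)+h*np.cos(th))
E
python3 - <<'E'
from h import *
p=camera("wrist");f=4
def draw(q,th,name):
    im=cv2.resize(p["image"][110:220,190:330,::-1],None,fx=f,fy=f,interpolation=cv2.INTER_CUBIC)
    def pl(pts,col,closed=True):
        z=np.array([((projw(p,x)[0]-[190,110])+.5)*f for x in pts]).astype(int);cv2.polylines(im,[z],closed,col,1)
    for dx in(-6,6): pl([armpt(q,th,r,h,dx) for r,h in((0,5),(74,5),(74,-70),(52,-70),(52,-10),(0,-10))],(0,0,255))
    pl([W(q-70+a,b,78) for a,b in((-50,-28),(44,-28),(44,28),(-50,28))],(0,255,0))
    pl([W(q-90+a,b,110) for a,b in((-15,-6),(15,-6),(15,6),(-15,6))],(255,255,0))
    pl([W(a,b,52) for a,b in((-200,-20),(220,-20),(220,20),(-200,20))],(255,0,255))
    cv2.imwrite("pics/"+name,im)
draw(4,2.18,"w1m.png")
crop(p,190,110,330,220,4,"w1c.png")
E
```

```text
(no output)
```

View pics/w1m.png

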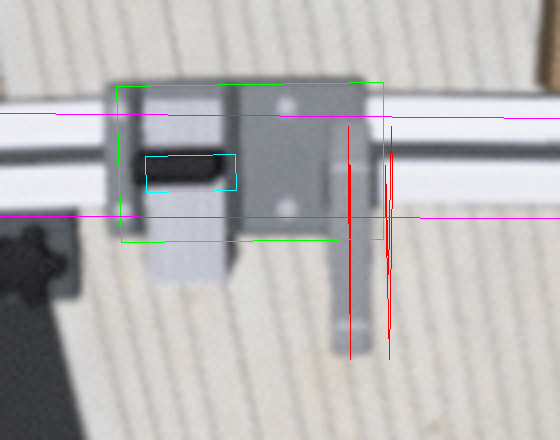

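View pics/w1c.png

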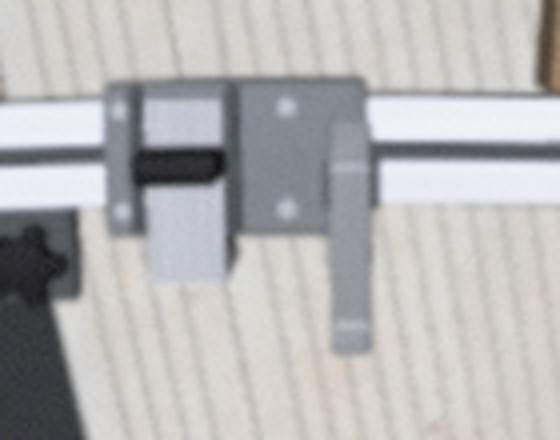

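```bash
cat >> h.py <<'E'
from scipy.spatial.transform import Rotation as Ro
def delta(T): # world target TCP -> tool frame cm
    s=read_state();R=Ro.from_euler("xyz",s["eef_rot"]).as_matrix()
    return R.T@(np.array(T)-s["eef_pos"])/10
E
python3 - <<'E'
from h import *
q=0;th=2.18
c=armpt(q,th,60,-2.5,0);print(c)
print(delta(W(-31.5,-38,245)))
E
```

```text
[443.77 191.39 138.64]
[-0.13 -0.04 13.25]
```

jog_arm:
  increments:
    - [0,0,4,0,0,0,5]
    - [0,0,4,0,0,0,5]
    - [0,0,4,0,0,0,5]
    - [0,0,0,0,0,0,5]

```text
clock: 5.68
eef_pos: [444.0, 194.5, 255.6]
eef_rot: [-3.138, 0.002, 1.384]
wrist_force: [-0.8, -0.5, 0.9]
finger_gap: 49.8
```

```bash
cat >> h.py <<'E'
def poly(X,n=12):
    X=np.array(X);out=[]
    for a,b in zip(X,np.roll(X,-1,0)): out+= [a+(b-a)*k/n for k in range(n)]
    return np.array(out)
def overlay(p,q,th,name,x0,y0,x1,y1,f,lock=0,dx_=0,dy_=0):
    im=cv2.resize(p["image"][y0:y1,x0:x1,::-1],None,fx=f,fy=f,interpolation=cv2.INTER_CUBIC)
    P=projw if abs(p["K"][0,0]-325)<1 else proj
    off=np.array([dx_,dy_,0])
    def pl(pts,col):
        z=((P(p,poly(pts)+off)-[x0,y0]+.5)*f).astype(int);cv2.polylines(im,[z],True,col,1)
    for d in(-6,6): pl([armpt(q,th,r,h,d) for r,h in((0,5),(74,5),(74,-70),(52,-70),(52,-10),(0,-10))],(0,0,255))
    pl([W(q-70+a,b,78) for a,b in((-50,-28),(44,-28),(44,28),(-50,28))],(0,255,0))
    pl([W(q-90+a,b-lock,110) for a,b in((-15,-6),(15,-6),(15,6),(-15,6))],(255,255,0))
    pl([W(a,b,52) for a,b in((-200,-20),(220,-20),(220,20),(-200,20))],(255,0,255))
    cv2.imwrite("pics/"+name,im)
E
python3 - <<'E'
from h import *
s=read_state();print(s["eef_pos"])
p=camera("wrist");overlay(p,0,2.18,"w2m.png",130,80,400,280,2.9)
E
```

```text
[444.03 194.52 255.63]
```

View pics/w2m.png

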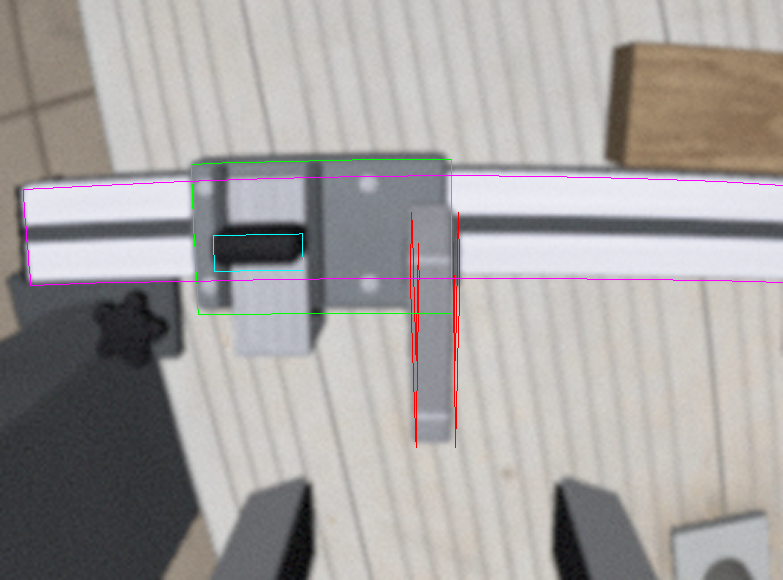

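jog_arm:
  increments:
    - [-0.1,0,4,0,0,0,5]
    - [0,0,4,0,0,0,4.5]
    - [0,0,2.5,0,0,0,4]
    - [0,0,0.9,0,0,0,3]
    - [0,0,0,0,0,0,2]
  squeeze: 6

```text
clock: 6.35
eef_pos: [445.4, 194.1, 144.7]
eef_rot: [3.14, -0.001, 1.385]
wrist_force: [-0.2, -0.3, 0.5]
finger_gap: 23.6
```

```bash
python3 - <<'E'
from h import *
s=read_state();print(s["eef_pos"],s["wrist_force"])
p=camera("wrist");overlay(p,0,2.18,"w3m.png",130,80,400,280,2.9)
E
```

```text
[445.35 194.09 144.7 ] [-0.23 -0.34  0.48]
```

View pics/w3m.png

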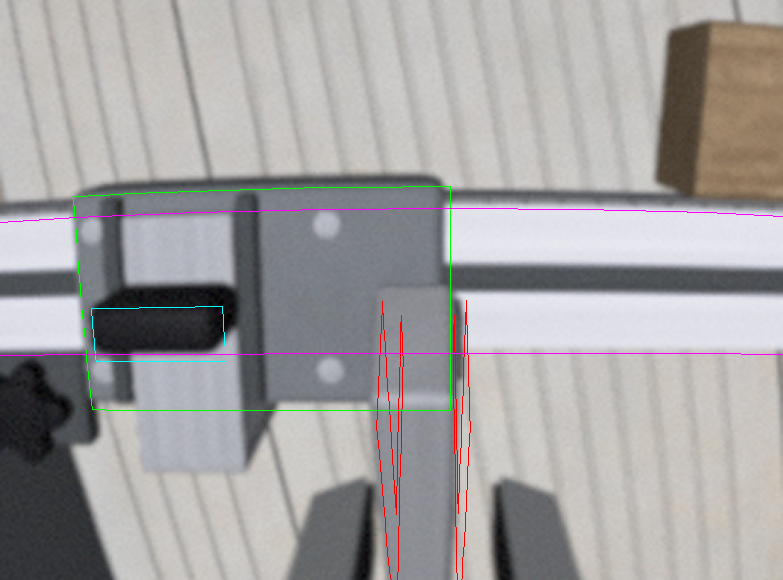

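jog_arm:
  increments:
    - [0,-0.3,0.2,0,0,0,2.2]
    - [0,0,0,0,0,0,1.6]
    - [0,0,0,0,0,0,1.0]
    - [0,0,0,0,0,0,0.9]
  squeeze: 6

```text
clock: 6.9
eef_pos: [442.0, 194.4, 141.8]
eef_rot: [3.141, -0.0, 1.385]
wrist_force: [0.2, -0.4, 4.0]
finger_gap: 11.9
```

```bash
python3 - <<'E'
from h import *
s=read_state();print(s["eef_pos"],s["wrist_force"],s["finger_gap"])
p=camera("wrist");overlay(p,0,2.18,"w4m.png",130,80,400,280,2.9)
E
```

```text
[441.97 194.42 141.83] [ 0.24 -0.38  3.97] 11.945776724683613
```

View pics/w4m.png

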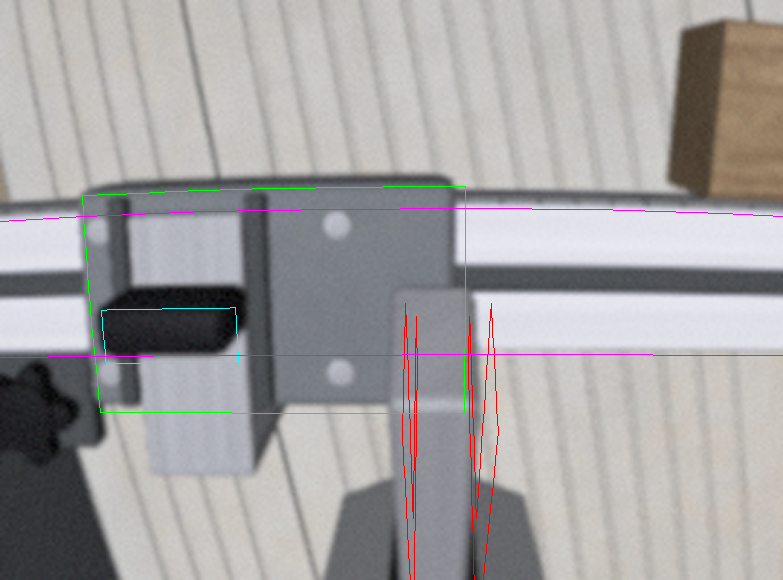

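```bash
python3 - <<'E'
import numpy as np
ph=np.concatenate([np.linspace(2.127,0.35,17),np.linspace(.35,-.0,5)[1:]])
r=6.0;ax=0;az=0;x0,z0=r*np.cos(ph[0]),r*np.sin(ph[0]);out=[]
for p in ph[1:]:
    dx=round(r*np.cos(p)-x0-ax,2);dz=round(-(r*np.sin(p)-z0)-az,2);ax+=dx;az+=dz;out.append([dx,0,dz,0,0,0,0.9])
print(out,ax,az)
E
```

```text
[[np.float64(0.58), 0, np.float64(-0.32), 0, 0, 0, 0.9], [np.float64(0.62), 0, np.float64(-0.25), 0, 0, 0, 0.9], [np.float64(0.64), 0, np.float64(-0.19), 0, 0, 0, 0.9], [np.float64(0.66), 0, np.float64(-0.11), 0, 0, 0, 0.9], [np.float64(0.66), 0, np.float64(-0.03), 0, 0, 0, 0.9], [np.float64(0.67), 0, np.float64(0.03), 0, 0, 0, 0.9], [np.float64(0.65), 0, np.float64(0.11), 0, 0, 0, 0.9], [np.float64(0.65), 0, np.float64(0.18), 0, 0, 0, 0.9], [np.float64(0.61), 0, np.float64(0.26), 0, 0, 0, 0.9], [np.float64(0.59), 0, np.float64(0.31), 0, 0, 0, 0.9], [np.float64(0.54), 0, np.float64(0.39), 0, 0, 0, 0.9], [np.float64(0.5), 0, np.float64(0.44), 0, 0, 0, 0.9], [np.float64(0.45), 0, np.float64(0.49), 0, 0, 0, 0.9], [np.float64(0.39), 0, np.float64(0.54), 0, 0, 0, 0.9], [np.float64(0.33), 0, np.float64(0.58), 0, 0, 0, 0.9], [np.float64(0.26), 0, np.float64(0.61), 0, 0, 0, 0.9], [np.float64(0.16), 0, np.float64(0.5), 0, 0, 0, 0.9], [np.float64(0.12), 0, np.float64(0.51), 0, 0, 0, 0.9], [np.float64(0.06), 0, np.float64(0.52), 0, 0, 0, 0.9], [np.float64(0.03), 0, np.float64(0.53), 0, 0, 0, 0.9]] 9.17 5.1000000000000005
```

jog_arm:
  increments:
    - [0,0,0,0,0,0,0.9]
    - [0.58,0,-0.32,0,0,0,0.9]
    - [0.62,0,-0.25,0,0,0,0.9]
    - [0.64,0,-0.19,0,0,0,0.9]
    - [0.66,0,-0.11,0,0,0,0.9]
    - [0.66,0,-0.03,0,0,0,0.9]
    - [0.67,0,0.03,0,0,0,0.9]
    - [0.65,0,0.11,0,0,0,0.9]
    - [0.65,0,0.18,0,0,0,0.9]
  squeeze: 11

```text
clock: 8.07
eef_pos: [451.2, 245.4, 147.3]
eef_rot: [-3.142, -0.0, 1.386]
wrist_force: [0.5, -1.4, 0.9]
finger_gap: 12.2
```

```bash
python3 - <<'E'
from h import *
s=read_state();print(s["eef_pos"],s["wrist_force"],s["finger_gap"])
p=camera("wrist");overlay(p,0,1.3,"w5m.png",130,80,400,280,2.9)
E
```

```text
[451.23 245.36 147.27] [ 0.47 -1.42  0.89] 12.179740255879999
```

View pics/w5m.png

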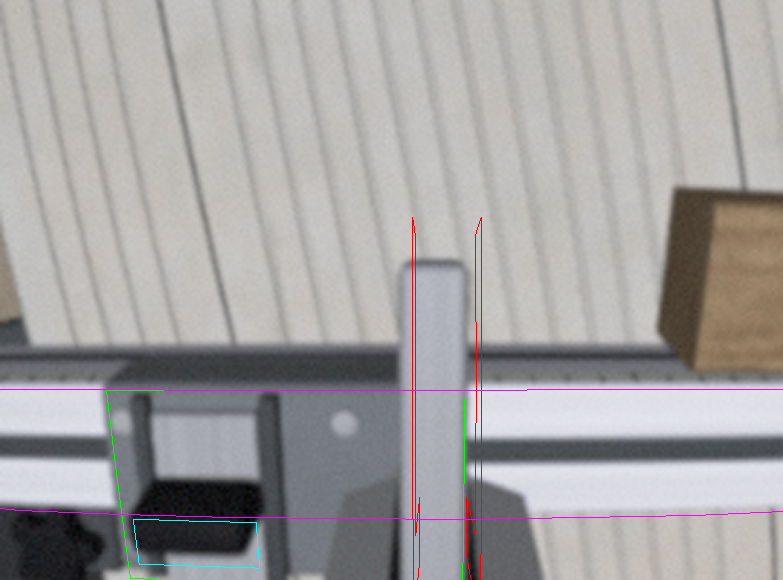

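The arm is in the grip and swinging over: the leg sits at column 432 between the pads. I'll continue.

jog_arm:
  increments:
    - [0.61,0,0.26,0,0,0,0.9]
    - [0.59,0,0.31,0,0,0,0.9]
    - [0.54,0,0.39,0,0,0,0.9]
    - [0.5,0,0.44,0,0,0,0.9]
    - [0.45,0,0.49,0,0,0,0.9]
    - [0.39,0,0.54,0,0,0,0.9]
    - [0.33,0,0.58,0,0,0,0.9]
    - [0.26,0,0.61,0,0,0,0.9]
    - [0.16,0,0.5,0,0,0,0.9]
    - [0.12,0,0.51,0,0,0,0.9]
    - [0.06,0,0.5,0,0,0,0.9]
    - [0.03,0,0.35,0,0,0,0.9]

```text
clock: 9.62
eef_pos: [458.6, 284.5, 92.1]
eef_rot: [-3.142, 0.0, 1.386]
wrist_force: [-0.9, 1.7, 2.1]
finger_gap: 12.0
```

jog_arm:
  increments:
    - [0,0,0.2,0,0,0,0.9]
    - [0,0,0,0,0,0,0.9]

```text
clock: 9.88
eef_pos: [458.6, 284.5, 90.2]
eef_rot: [-3.141, 0.0, 1.385]
wrist_force: [-0.9, 3.1, -3.0]
finger_gap: 11.8
```

jog_arm:
  increments:
    - [0,0,0.1,0,0,0,0.9]
    - [0,0,0,0,0,0,0.9]

```text
clock: 10.12
eef_pos: [458.6, 284.5, 89.5]
eef_rot: [-3.142, -0.0, 1.385]
wrist_force: [-0.0, 3.1, 0.4]
finger_gap: 12.0
```

jog_arm:
  increments:
    - [0,0,0.1,0,0,0,0.9]
    - [0,0,0,0,0,0,0.9]

```text
clock: 10.38
eef_pos: [458.6, 284.5, 88.4]
eef_rot: [-3.142, 0.0, 1.386]
wrist_force: [-0.5, 2.1, 0.9]
finger_gap: 11.9
```

```bash
python3 - <<'E'
from h import *
s=read_state();print(s["eef_pos"],s["wrist_force"],s["finger_gap"])
p=camera("scene");crop(p,190,160,350,300,4,"s6.png")
p=camera("wrist");crop(p,130,150,430,320,2.6,"w6.png")
E
```

```text
[458.62 284.53  88.43] [-0.5   2.14  0.91] 11.932294800492647
```

View pics/s6.png

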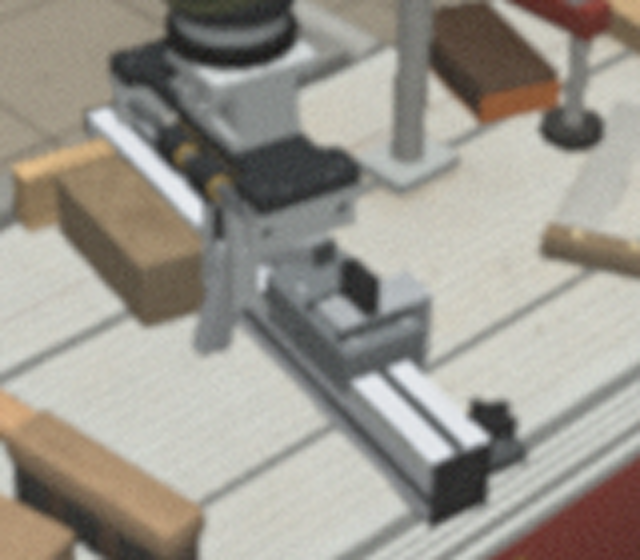

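View pics/w6.png

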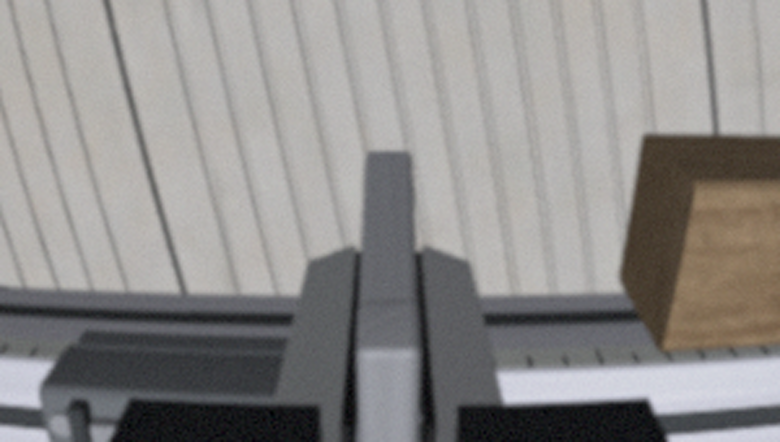

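The leg hangs in front of the fence: in the scene view it runs from (215,240) to (205,345). The rest isn't clearly felt yet, so I'll go down in small steps.

jog_arm:
  increments:
    - [0,0,0.1,0,0,0,0.9]
    - [0,0,0,0,0,0,0.9]

```text
clock: 10.72
eef_pos: [458.6, 284.5, 87.3]
eef_rot: [-3.141, 0.0, 1.386]
wrist_force: [-2.2, 2.0, 1.2]
finger_gap: 12.2
```

jog_arm:
  increments:
    - [0,0,0.1,0,0,0,0.9]
    - [0,0,0,0,0,0,0.9]

```text
clock: 10.98
eef_pos: [458.6, 284.5, 86.3]
eef_rot: [-3.141, 0.0, 1.386]
wrist_force: [-1.2, 1.5, 0.9]
finger_gap: 11.6
```

jog_arm:
  increments:
    - [0,0,0.1,0,0,0,0.9]
    - [0,0,0,0,0,0,0.9]

```text
clock: 11.22
eef_pos: [458.6, 284.5, 85.3]
eef_rot: [-3.142, 0.0, 1.386]
wrist_force: [-1.5, 2.8, 0.5]
finger_gap: 11.9
```

jog_arm:
  increments:
    - [0,0,0.1,0,0,0,0.9]
    - [0,0,0,0,0,0,0.9]

```text
clock: 11.48
eef_pos: [458.6, 284.5, 84.4]
eef_rot: [-3.142, 0.0, 1.386]
wrist_force: [-1.0, 1.2, 0.6]
finger_gap: 11.8
```

jog_arm:
  increments:
    - [0,0,0.1,0,0,0,0.9]
    - [0,0,0,0,0,0,0.9]

```text
clock: 11.72
eef_pos: [458.6, 284.5, 83.4]
eef_rot: [-3.142, 0.0, 1.386]
wrist_force: [-1.8, 1.4, -0.3]
finger_gap: 12.1
```

jog_arm:
  increments:
    - [0,0,0.1,0,0,0,0.9]
    - [0,0,0,0,0,0,0.9]

```text
clock: 11.98
eef_pos: [458.6, 284.5, 82.3]
eef_rot: [-3.141, 0.0, 1.386]
wrist_force: [-1.9, 1.2, -0.5]
finger_gap: 11.9
```

```bash
python3 - <<'E'
from h import *
p=camera("scene");overlay(p,0,0,"s7.png",200,170,330,280,5,dy_=1)
E
```

```text
(no output)
```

View pics/s7.png

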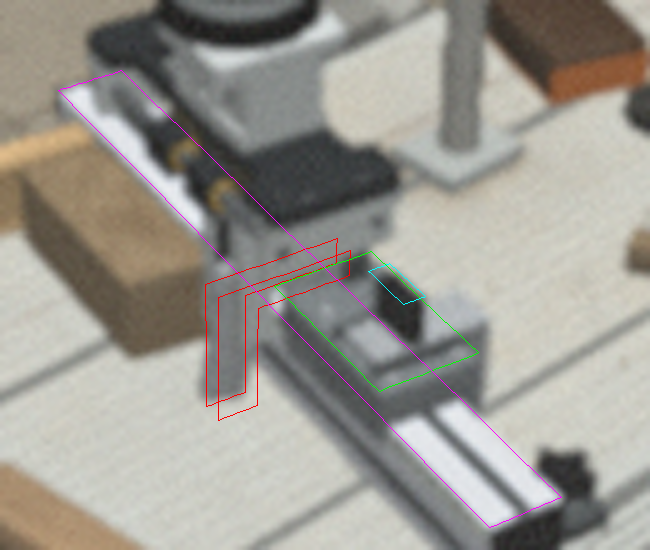

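The leg bottom has moved down about 2.5 px since the last picture, so the arm is still turning with the hand and not yet on its rest. I'll keep lowering.

jog_arm:
  increments:
    - [0,0,0.1,0,0,0,0.9]
    - [0,0,0,0,0,0,0.9]

```text
clock: 12.28
eef_pos: [458.6, 284.5, 81.3]
eef_rot: [-3.142, 0.0, 1.386]
wrist_force: [-1.5, 0.2, 0.9]
finger_gap: 11.9
```

jog_arm:
  increments:
    - [0,0,0.1,0,0,0,0.9]
    - [0,0,0,0,0,0,0.9]

```text
clock: 12.52
eef_pos: [458.6, 284.5, 80.4]
eef_rot: [-3.142, 0.0, 1.386]
wrist_force: [-1.1, 0.3, 0.7]
finger_gap: 11.9
```

jog_arm:
  increments:
    - [0,0,0.1,0,0,0,0.9]
    - [0,0,0,0,0,0,0.9]

```text
clock: 12.78
eef_pos: [458.6, 284.5, 79.4]
eef_rot: [-3.142, 0.0, 1.386]
wrist_force: [-1.4, 0.8, 1.9]
finger_gap: 12.2
```

```bash
python3 - <<'E'
from h import *
p=camera("scene");overlay(p,0,0,"s8.png",200,170,330,280,5,dy_=1)
crop(p,200,170,330,280,5,"s8c.png")
E
```

```text
(no output)
```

View pics/s8c.png

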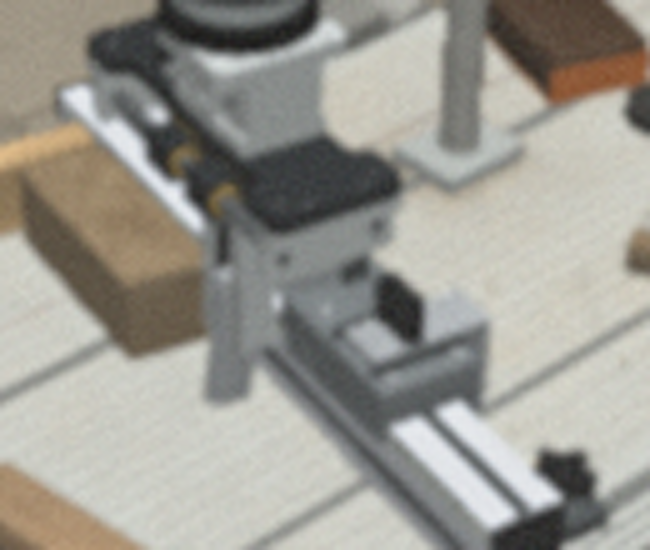

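jog_arm:
  increments:
    - [0,0,0.1,0,0,0,0.9]
    - [0,0,0.1,0,0,0,0.9]
    - [0,0,0,0,0,0,0.9]

```text
clock: 13.2
eef_pos: [458.6, 284.5, 77.3]
eef_rot: [-3.142, 0.0, 1.386]
wrist_force: [-0.8, -0.3, 0.5]
finger_gap: 11.9
```

```bash
python3 - <<'E'
from h import *
s=read_state();print(s["eef_pos"],s["wrist_force"])
p=camera("scene");crop(p,200,170,330,280,5,"s9c.png")
def L(n,x0,y0,f):
    im=cv2.imread("pics/"+n,0).astype(np.float32)
    return im
a,b=L("s8c.png",0,0,5),L("s9c.png",0,0,5)
s7=L("s7.png",0,0,5)
s6=cv2.imread("pics/s6.png",0); # crop 190,160 f4 -> rescale to 200,170 f5
s6=cv2.resize(s6,None,fx=1.25,fy=1.25)[50:600,50:700].astype(np.float32)
for n,im in(("s6",s6),("s8",a),("s9",b)):
    # leg bottom vertical profile at cols 212-238, rows 370-440
    pr=im[360:440,212:236].mean(1);g=np.gradient(cv2.GaussianBlur(pr[:,None],(1,9),0)[:,0]);k=np.argmax(np.abs(g));print(n,360+k)
    pr=im[330:390,185:275].mean(0);g=np.gradient(cv2.GaussianBlur(pr[:,None],(1,9),0)[:,0]);print("  left edge",185+np.argmin(g[:50]))
E
```

```text
[458.63 284.5   77.32] [-0.78 -0.3   0.47]
s6 388
  left edge 193
s8 402
  left edge 207
s9 407
  left edge 210
```

jog_arm:
  increments:
    - [0,0,0.1,0,0,0,0.9]
    - [0,0,0.1,0,0,0,0.9]
    - [0,0,0,0,0,0,0.9]

```text
clock: 13.62
eef_pos: [458.6, 284.5, 75.3]
eef_rot: [-3.141, 0.0, 1.386]
wrist_force: [-1.1, -0.1, 0.7]
finger_gap: 12.1
```

jog_arm:
  increments:
    - [0,0,0.1,0,0,0,0.9]
    - [0,0,0.1,0,0,0,0.9]
    - [0,0,0,0,0,0,0.9]

```text
clock: 14.0
eef_pos: [458.6, 284.5, 73.3]
eef_rot: [-3.142, 0.0, 1.386]
wrist_force: [-1.4, -1.0, 0.9]
finger_gap: 11.6
```

```bash
python3 - <<'E'
from h import *
s=read_state();print(s["eef_pos"],s["wrist_force"])
p=camera("scene");overlay(p,0,0,"s10.png",200,170,330,280,5,dy_=1);crop(p,200,170,330,280,5,"s10c.png")
for n in ("s8c","s9c","s10c"):
    im=cv2.imread(f"pics/{n}.png",0).astype(np.float32)
    pr=im[360:440,212:236].mean(1);g=np.gradient(cv2.GaussianBlur(pr[:,None],(1,9),0)[:,0]);k=np.argmax(np.abs(g));print(n,360+k)
    pr=im[330:390,185:275].mean(0);g=np.gradient(cv2.GaussianBlur(pr[:,None],(1,9),0)[:,0]);print("  left edge",185+np.argmin(g[:50]))
p=camera("wrist");crop(p,130,150,430,320,2.6,"w10.png")
E
```

```text
[458.64 284.49  73.33] [-1.44 -1.02  0.92]
s8c 402
  left edge 207
s9c 407
  left edge 210
s10c 411
  left edge 214
```

View pics/s10.png

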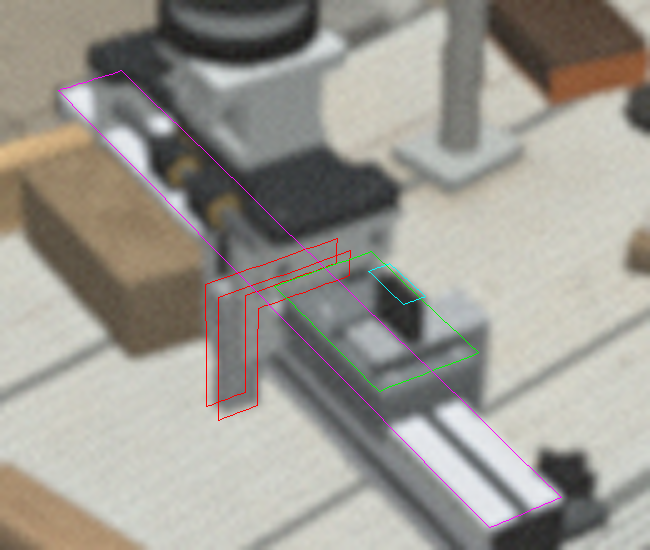

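View pics/w10.png

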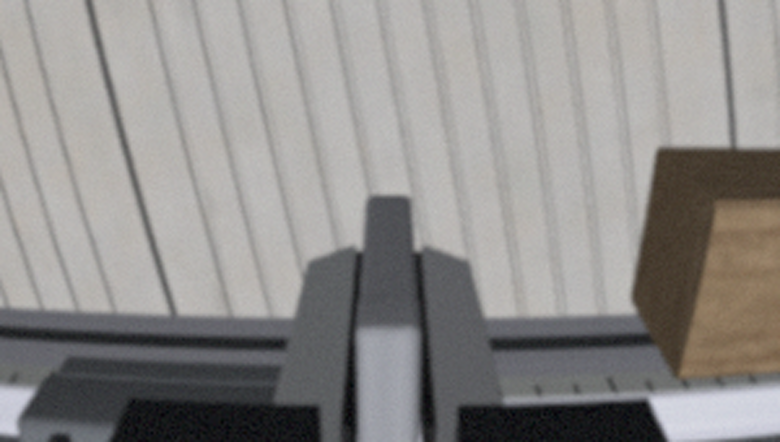

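jog_arm:
  increments:
    - [0,0,0.1,0,0,0,0.9]
    - [0,0,0.1,0,0,0,0.9]
    - [0,0,0,0,0,0,0.9]

```text
clock: 14.48
eef_pos: [458.6, 284.5, 71.3]
eef_rot: [-3.142, 0.0, 1.386]
wrist_force: [-2.0, -0.7, 0.2]
finger_gap: 11.8
```

jog_arm:
  increments:
    - [0,0,0.1,0,0,0,0.9]
    - [0,0,0.1,0,0,0,0.9]
    - [0,0,0,0,0,0,0.9]

```text
clock: 14.85
eef_pos: [458.8, 284.5, 69.7]
eef_rot: [3.141, -0.0, 1.385]
wrist_force: [-3.3, -2.4, 6.2]
finger_gap: 12.2
```

```bash
python3 - <<'E'
from h import *
s=read_state();print(s["eef_pos"],s["wrist_force"])
p=camera("scene");crop(p,200,170,330,280,5,"s11c.png")
for n in ("s8c","s9c","s10c","s11c"):
    im=cv2.imread(f"pics/{n}.png",0).astype(np.float32)
    pr=im[360:440,212:236].mean(1);g=np.gradient(cv2.GaussianBlur(pr[:,None],(1,9),0)[:,0]);k=np.argmax(np.abs(g));print(n,360+k)
    pr=im[330:390,185:275].mean(0);g=np.gradient(cv2.GaussianBlur(pr[:,None],(1,9),0)[:,0]);print("  left edge",185+np.argmin(g[:50]))
p=camera("wrist");crop(p,130,150,430,320,2.6,"w11.png")
E
```

```text
[458.83 284.49  69.68] [-3.28 -2.39  6.23]
s8c 402
  left edge 207
s9c 407
  left edge 210
s10c 411
  left edge 214
s11c 413
  left edge 216
```

View pics/w11.png

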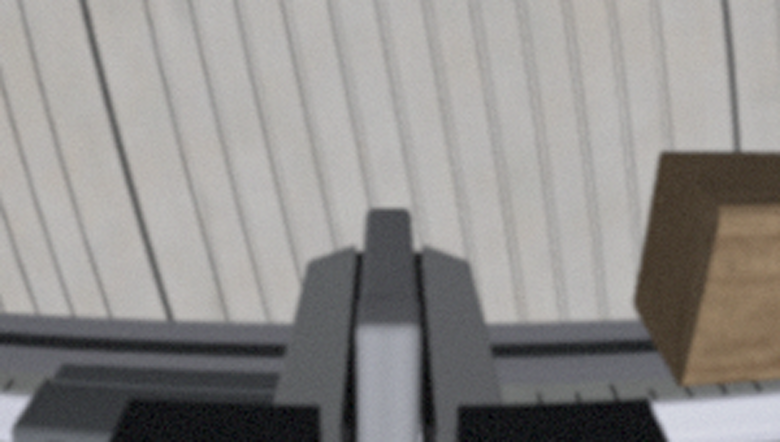

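The rest is felt at 6 N. I'll release, rise, then turn for the lock tab.

jog_arm:
  increments:
    - [0,0,0,0,0,0,1.8]
    - [0,0,0,0,0,0,2.4]
    - [0,0,-1,0,0,0,2.4]
    - [0,0,-4,0,0,0,2.6]
    - [0,0,-5,0,0,0,3]
    - [0,0,-3,0,0,0,4]
    - [0,0,0,0,0,-10,4]
    - [0,0,0,0,0,-10,4]
    - [0,0,0,0,0,-10,4]
    - [0,0,0,0,0,-10,4]
    - [0,0,0,0,0,-10,4]
    - [0,0,0,0,0,-10,4]
    - [0,0,0,0,0,-10,4]
    - [0,0,0,0,0,-10,4]
    - [0,0,0,0,0,-10,4]
    - [0,0,0,0,0,0,4]

```text
clock: 16.95
eef_pos: [458.7, 284.6, 200.0]
eef_rot: [3.141, 0.001, 2.955]
wrist_force: [-1.1, 1.0, -0.4]
finger_gap: 40.2
```

```bash
python3 - <<'E'
from h import *
s=read_state();print(s["eef_pos"],s["eef_rot"],s["wrist_force"],s["joints"])
p=camera("scene");overlay(p,0,0,"s12.png",200,170,330,280,5,dy_=1)
print(delta(W(-90,2,200)))
p=camera("wrist");overlay(p,0,0,"w12.png",130,80,400,280,2.9)
E
```

```text
[458.68 284.58 200.05] [3.14 0.   2.96] [-1.15  0.95 -0.38] [ 0.49  0.3   1.59  0.    1.25 -0.9 ]
[ 5.58 -5.23 -0.01]
```

View pics/s12.png

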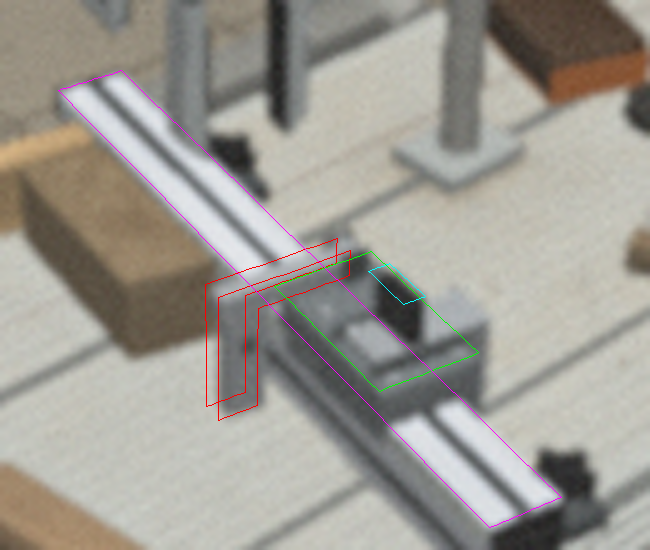

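View pics/w12.png

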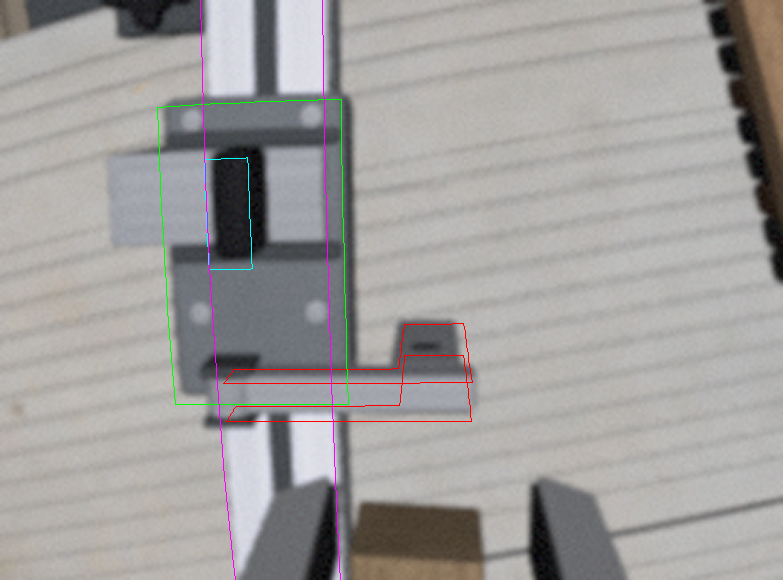

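The arm is down on its rest and matches the model at theta 0. The tab is at about (240,200) in the wrist crop, roughly +2.5 mm in fence y and -2.5 mm in x from the model. I'll move over it.

jog_arm:
  increments:
    - [2.9,-2.6,0,0,0,0,4]
    - [2.9,-2.6,0,0,0,0,4]
    - [0,0,3,0,0,0,4]
    - [0,0,1,0,0,0,4]
    - [0,0,0,0,0,0,4]

```text
clock: 17.68
eef_pos: [392.2, 244.2, 159.3]
eef_rot: [-3.141, -0.001, 2.955]
wrist_force: [-0.4, 0.5, -0.0]
finger_gap: 40.1
```

```bash
python3 - <<'E'
from h import *
s=read_state();print(s["eef_pos"],s["eef_rot"],s["wrist_force"])
p=camera("wrist");overlay(p,-2,0,"w13.png",130,120,430,340,2.6)
E
```

```text
[392.16 244.16 159.32] [-3.14 -0.    2.95] [-0.4   0.45 -0.03]
```

View pics/w13.png

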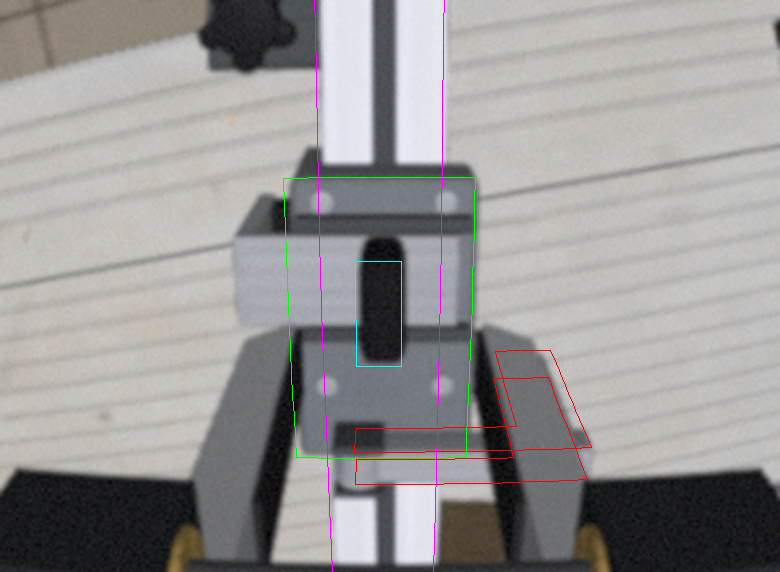

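jog_arm:
  increments:
    - [0.1,-0.1,2.5,0,0,0,4]
    - [0,0,2.0,0,0,0,4]
    - [0,0,0.3,0,0,0,3]
    - [0,0,0,0,0,0,2]
    - [0,0,0,0,0,0,1.5]
    - [0,0,0,0,0,0,1]
  squeeze: 5

```text
clock: 18.48
eef_pos: [391.1, 243.0, 112.2]
eef_rot: [-3.141, 0.001, 2.957]
wrist_force: [-0.2, -4.5, 5.4]
finger_gap: 11.6
```

jog_arm:
  increments:
    - [0,0,0,0,0,0,0.8]
    - [0,0,0,0,0,0,0.8]
  squeeze: 10

```text
clock: 18.73
eef_pos: [391.2, 243.0, 112.2]
eef_rot: [-3.141, 0.001, 2.956]
wrist_force: [-0.5, -5.7, 4.9]
finger_gap: 11.8
```

```bash
python3 - <<'E'
from h import *
s=read_state();print(s["eef_pos"],s["eef_rot"],s["wrist_force"],s["finger_gap"])
p=camera("wrist");overlay(p,-3,0,"w14.png",130,120,430,340,2.6)
E
```

```text
[391.15 243.02 112.19] [-3.14  0.    2.96] [-0.49 -5.68  4.93] 11.804395669878573
```

View pics/w14.png

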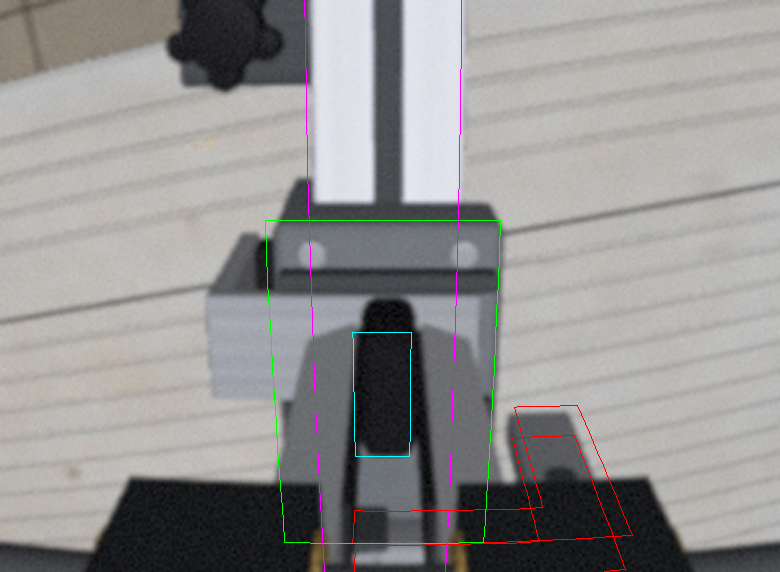

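jog_arm:
  increments:
    - [0,0,0,0,0,0,0.5]
    - [0,-0.25,0,0,0,0,0.5]
    - [0,-0.3,0,0,0,0,0.5]
    - [0,-0.3,0,0,0,0,0.5]
    - [0,-0.3,0,0,0,0,0.5]
    - [0,-0.3,0,0,0,0,0.5]
    - [0,0,0,0,0,0,0.5]
  squeeze: 20

```text
clock: 19.65
eef_pos: [388.6, 229.5, 112.2]
eef_rot: [3.14, 0.001, 2.956]
wrist_force: [-0.3, 4.4, 5.1]
finger_gap: 12.1
```

```bash
python3 - <<'E'
from h import *
s=read_state();print(s["eef_pos"],s["eef_rot"],s["wrist_force"],s["finger_gap"])
p=camera("wrist");overlay(p,-3,0,"w15.png",130,120,430,340,2.6)
E
```

```text
[388.64 229.5  112.17] [3.14 0.   2.96] [-0.34  4.4   5.08] 12.08990768733229
```

View pics/w15.png

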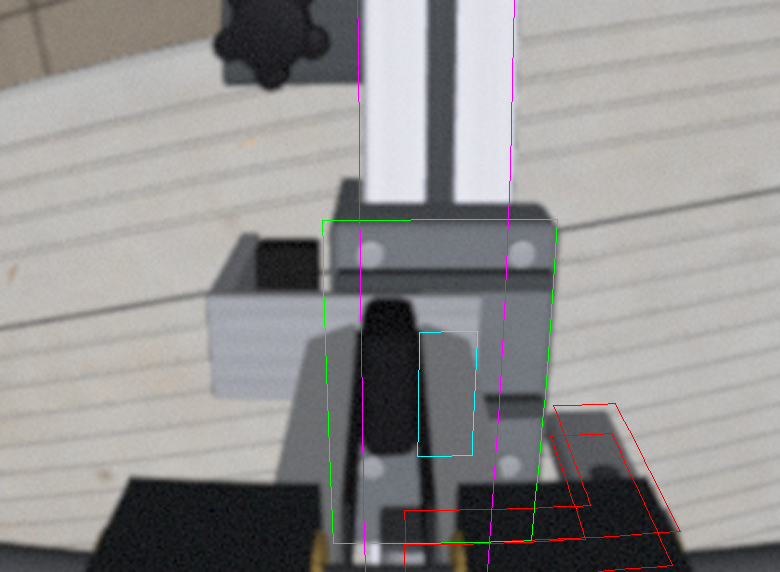

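jog_arm:
  increments:
    - [0,-0.1,0,0,0,0,0.5]
    - [0,-0.05,0,0,0,0,0.5]
    - [0,0,0,0,0,0,0.5]

```text
clock: 20.08
eef_pos: [388.4, 228.2, 112.2]
eef_rot: [3.14, 0.001, 2.956]
wrist_force: [0.7, 6.1, 5.3]
finger_gap: 11.9
```

jog_arm:
  increments:
    - [0,-0.1,0,0,0,0,0.5]
    - [0,0,0,0,0,0,0.5]

```text
clock: 20.32
eef_pos: [388.4, 227.8, 112.2]
eef_rot: [3.138, 0.002, 2.956]
wrist_force: [1.3, 10.9, 2.7]
finger_gap: 11.6
```

jog_arm:
  increments:
    - [0,0.1,0,0,0,0,0.5]
    - [-0.3,0,0,0,0,0,0.5]
    - [-0.5,0,0,0,0,0,0.5]
    - [-0.6,0,0,0,0,0,0.5]
    - [-0.6,0,0,0,0,0,0.5]
    - [-0.6,0,0,0,0,0,0.5]
    - [-0.6,0,0,0,0,0,0.5]
    - [-0.6,0,0,0,0,0,0.5]
    - [-0.6,0,0,0,0,0,0.5]
    - [-0.5,0,0,0,0,0,0.5]
    - [-0.3,0,0,0,0,0,0.5]
    - [0,0,0,0,0,0,0.5]

```text
clock: 21.82
eef_pos: [439.7, 218.4, 112.2]
eef_rot: [3.14, 0.001, 2.956]
wrist_force: [0.9, 2.6, 5.9]
finger_gap: 11.9
```

```bash
python3 - <<'E'
from h import *
s=read_state();print(s["eef_pos"],s["eef_rot"],s["wrist_force"],s["finger_gap"])
p=camera("wrist");crop(p,130,120,430,340,2.6,"w16.png")
p=camera("top");crop(p,215,140,315,305,3.6,"t16.png")
p=camera("scene");crop(p,190,150,340,270,4.5,"s16.png")
E
```

```text
[439.67 218.38 112.17] [3.14 0.   2.96] [0.93 2.62 5.89] 11.899740665892004
```

View pics/w16.png

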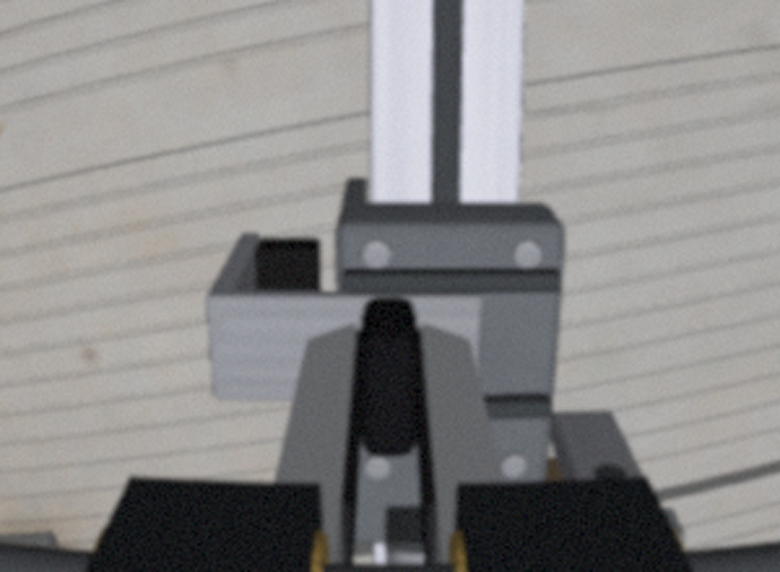

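View pics/s16.png

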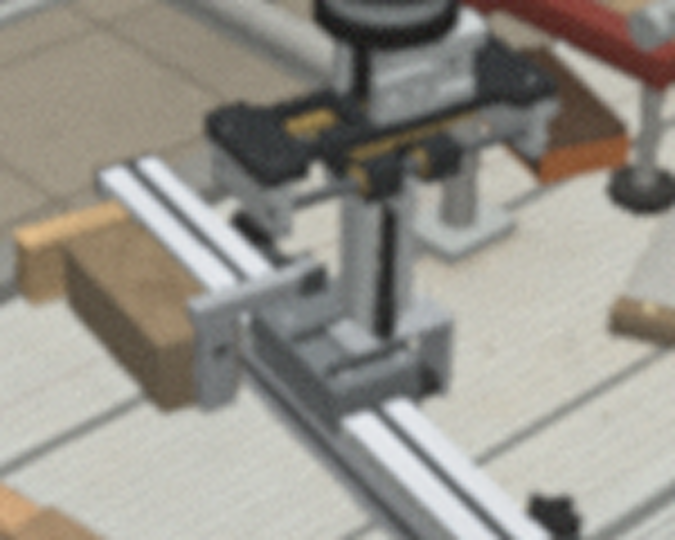

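The stop moved with the hand about 52 mm. The leg at (215,350) in the scene view is close to the spacer's near end. From here I advance slowly.

jog_arm:
  increments:
    - [-0.3,0,0,0,0,0,0.5]
    - [-0.3,0,0,0,0,0,0.5]
    - [-0.3,0,0,0,0,0,0.5]
    - [-0.3,0,0,0,0,0,0.5]
    - [-0.2,0,0,0,0,0,0.5]
    - [-0.2,0,0,0,0,0,0.5]

```text
clock: 22.72
eef_pos: [455.0, 215.5, 112.2]
eef_rot: [3.14, 0.001, 2.956]
wrist_force: [-1.7, 5.4, 7.4]
finger_gap: 11.6
```

jog_arm:
  increments:
    - [-0.2,0,0,0,0,0,0.5]
    - [-0.2,0,0,0,0,0,0.5]

```text
clock: 22.98
eef_pos: [458.8, 214.8, 112.2]
eef_rot: [3.141, 0.0, 2.956]
wrist_force: [-1.9, 4.1, 7.9]
finger_gap: 11.9
```

jog_arm:
  increments:
    - [-0.2,0,0,0,0,0,0.5]
    - [-0.1,0,0,0,0,0,0.5]

```text
clock: 23.22
eef_pos: [461.8, 214.3, 112.2]
eef_rot: [3.14, 0.0, 2.956]
wrist_force: [-3.4, 3.0, 8.4]
finger_gap: 11.6
```

```bash
python3 - <<'E'
from h import *
s=read_state();print(s["eef_pos"],s["wrist_force"],s["finger_gap"])
p=camera("scene");crop(p,190,150,340,270,4.5,"s17.png")
E
```

```text
[461.8  214.26 112.19] [-3.42  2.99  8.39] 11.613130400986035
```

View pics/s17.png

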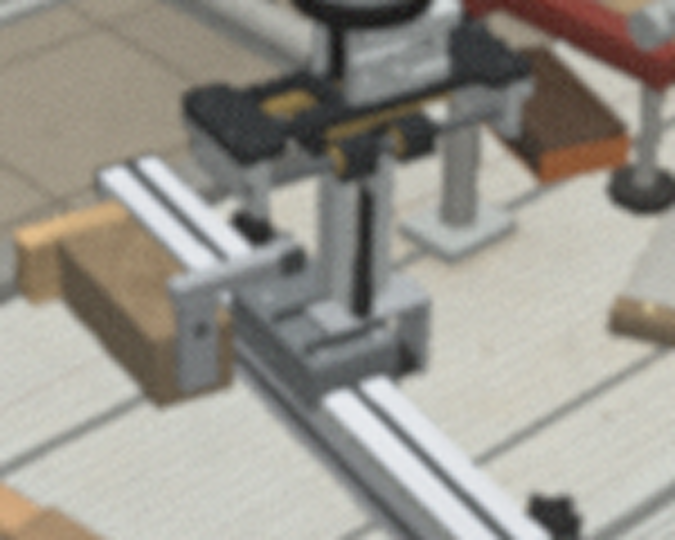

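jog_arm:
  increments:
    - [-0.1,0,0,0,0,0,0.5]
    - [-0.1,0,0,0,0,0,0.5]

```text
clock: 23.52
eef_pos: [463.7, 213.9, 112.2]
eef_rot: [3.141, 0.0, 2.956]
wrist_force: [-3.1, 4.2, 8.5]
finger_gap: 11.9
```

jog_arm:
  increments:
    - [-0.1,0,0,0,0,0,0.5]
    - [0,0,0,0,0,0,0.5]

```text
clock: 23.78
eef_pos: [464.8, 213.7, 112.2]
eef_rot: [3.14, 0.001, 2.956]
wrist_force: [-2.0, 4.7, 8.7]
finger_gap: 11.6
```

jog_arm:
  increments:
    - [-0.06,0,0,0,0,0,0.5]
    - [0,0,0,0,0,0,0.5]

```text
clock: 24.02
eef_pos: [465.1, 213.6, 112.2]
eef_rot: [3.141, -0.0, 2.956]
wrist_force: [-4.1, 5.0, 9.7]
finger_gap: 11.8
```

jog_arm:
  increments:
    - [-0.06,0,0,0,0,0,0.5]
    - [0,0,0,0,0,0,0.5]

```text
clock: 24.28
eef_pos: [465.2, 213.6, 112.2]
eef_rot: [3.141, -0.001, 2.957]
wrist_force: [-9.2, 5.3, 11.2]
finger_gap: 12.2
```

jog_arm:
  increments:
    - [-0.06,0,0,0,0,0,0.5]
    - [0,0,0,0,0,0,0.5]

```text
clock: 24.52
eef_pos: [465.4, 213.6, 112.1]
eef_rot: [3.141, -0.002, 2.957]
wrist_force: [-13.1, 6.2, 13.9]
finger_gap: 12.3
```

```bash
python3 - <<'E'
from h import *
s=read_state();print(s["eef_pos"],s["wrist_force"],s["moment"],s["finger_gap"])
p=camera("top");crop(p,225,140,295,260,5,"t18.png")
p=camera("scene");crop(p,190,170,260,250,7,"s18.png")
E
```

```text
[465.4  213.6  112.14] [-13.11   6.21  13.86] [ 1.05  2.05 -0.  ] 12.260171884069514
```

View pics/s18.png

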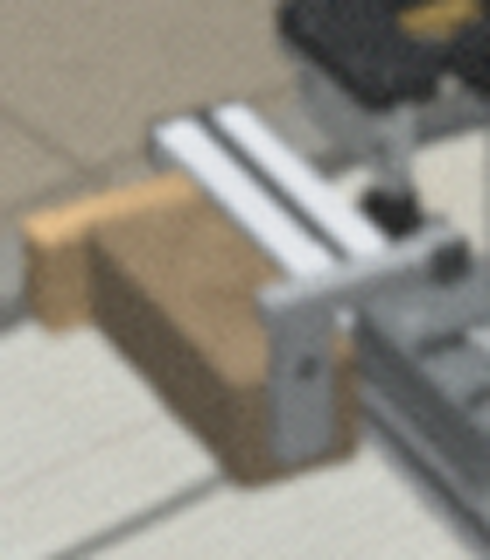

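The x force is rising on a hard stop with the spacer seated at both ends, and total travel of 78 mm matches the expected final position. I'll ease off slightly, then slide the lock home.

jog_arm:
  increments:
    - [0.06,0,0,0,0,0,0.5]
    - [0,0,0,0,0,0,0.5]

```text
clock: 24.88
eef_pos: [465.2, 213.6, 112.1]
eef_rot: [3.141, -0.001, 2.957]
wrist_force: [-8.1, 5.0, 12.2]
finger_gap: 11.7
```

jog_arm:
  increments:
    - [0,0.2,0,0,0,0,0.5]
    - [0,0.3,0,0,0,0,0.5]
    - [0,0.3,0,0,0,0,0.5]
    - [0,0.3,0,0,0,0,0.5]
    - [0,0.1,0,0,0,0,0.5]
    - [0,0,0,0,0,0,0.5]
  squeeze: 30

```text
clock: 25.62
eef_pos: [467.3, 224.5, 112.1]
eef_rot: [-3.14, -0.002, 2.957]
wrist_force: [-9.6, -3.0, 15.2]
finger_gap: 11.5
```

jog_arm:
  increments:
    - [0,0.15,0,0,0,0,0.5]
    - [0,0.15,0,0,0,0,0.5]
    - [0,0.1,0,0,0,0,0.5]
    - [0,0,0,0,0,0,0.5]

```text
clock: 26.12
eef_pos: [468.0, 228.4, 112.1]
eef_rot: [-3.14, -0.002, 2.956]
wrist_force: [-10.4, -4.0, 14.1]
finger_gap: 11.8
```

jog_arm:
  increments:
    - [0,0.1,0,0,0,0,0.5]
    - [0,0,0,0,0,0,0.5]

```text
clock: 26.38
eef_pos: [468.1, 228.8, 112.1]
eef_rot: [-3.139, -0.002, 2.957]
wrist_force: [-11.4, -9.6, 17.2]
finger_gap: 11.8
```

jog_arm:
  increments:
    - [0,0.1,0,0,0,0,0.5]
    - [0,0,0,0,0,0,0.5]

```text
clock: 26.62
eef_pos: [468.1, 229.0, 112.1]
eef_rot: [-3.137, -0.002, 2.956]
wrist_force: [-12.9, -15.7, 19.7]
finger_gap: 11.8
```

jog_arm:
  increments:
    - [0,0.1,0,0,0,0,0.5]
    - [0,0,0,0,0,0,0.5]

```text
clock: 26.88
eef_pos: [468.2, 229.2, 112.0]
eef_rot: [-3.136, -0.003, 2.956]
wrist_force: [-15.2, -22.5, 22.6]
finger_gap: 12.2
```

The lock is at the hard stop: 25 N across with no further travel. I'll relieve the load, open and lift.

jog_arm:
  increments:
    - [0.03,-0.2,0,0,0,0,0.5]
    - [0,0,0,0,0,0,1.3]
    - [0,0,0,0,0,0,1.8]
    - [0,0,0,0,0,0,2.4]
    - [0,0,0,0,0,0,3.0]

```text
clock: 27.5
eef_pos: [468.6, 229.9, 111.3]
eef_rot: [-3.142, -0.0, 2.956]
wrist_force: [-0.3, -0.0, 0.2]
finger_gap: 28.9
```

```bash
python3 - <<'E'
from h import *
s=read_state();print(s["eef_pos"],s["wrist_force"],s["moment"],s["finger_gap"])
p=camera("wrist");crop(p,130,120,430,340,2.6,"w19.png")
E
```

```text
[468.58 229.86 111.31] [-0.27 -0.03  0.17] [ 0.1  -0.2  -0.03] 28.9363553939129
```

View pics/w19.png

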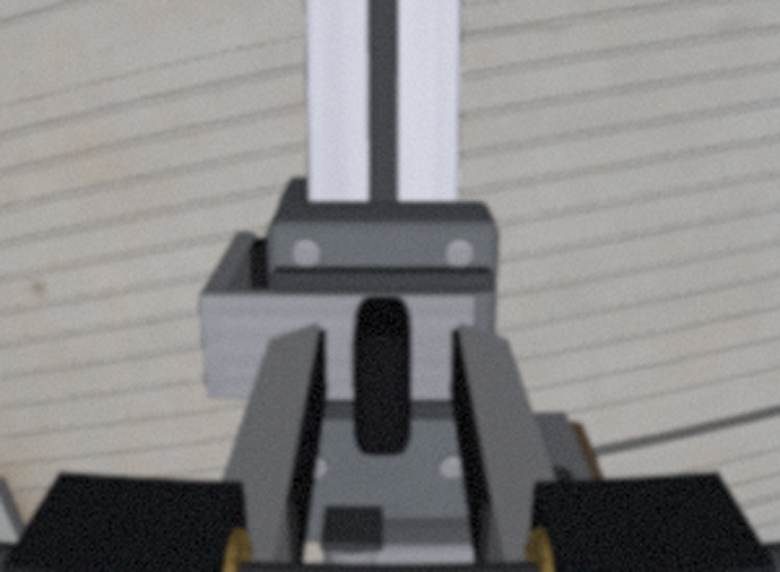

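The lock sits relative to the saddle as in the first home picture: slide edge 201 against saddle edge 270, versus 207 against 275 then. Lifting clear now.

jog_arm:
  increments:
    - [0,0,-3,0,0,0,3]
    - [0,0,-5,0,0,0,3]
    - [0,0,-5,0,0,0,3]
    - [0,0,-5,0,0,0,3]
    - [0,0,0,0,0,0,3]

```text
clock: 28.18
eef_pos: [469.5, 230.2, 295.0]
eef_rot: [3.138, 0.005, 2.956]
wrist_force: [-0.5, -0.2, -0.3]
finger_gap: 29.9
```

```bash
python3 - <<'E'
from h import *
s=read_state();print(s["clock"],s["eef_pos"],s["wrist_force"])
p=camera("wrist");crop(p,160,60,460,340,2,"w20.png")
p=camera("scene");crop(p,180,160,320,270,5.5,"s20.png")
E
```

```text
28.175 [469.47 230.18 295.01] [-0.46 -0.18 -0.28]
```

View pics/w20.png

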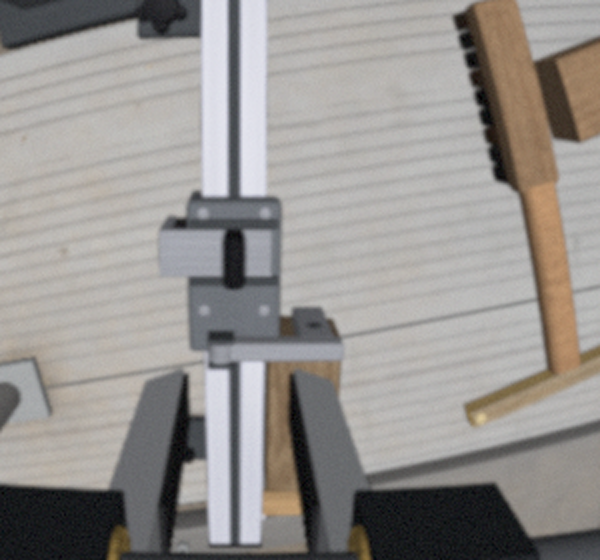

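View pics/s20.png

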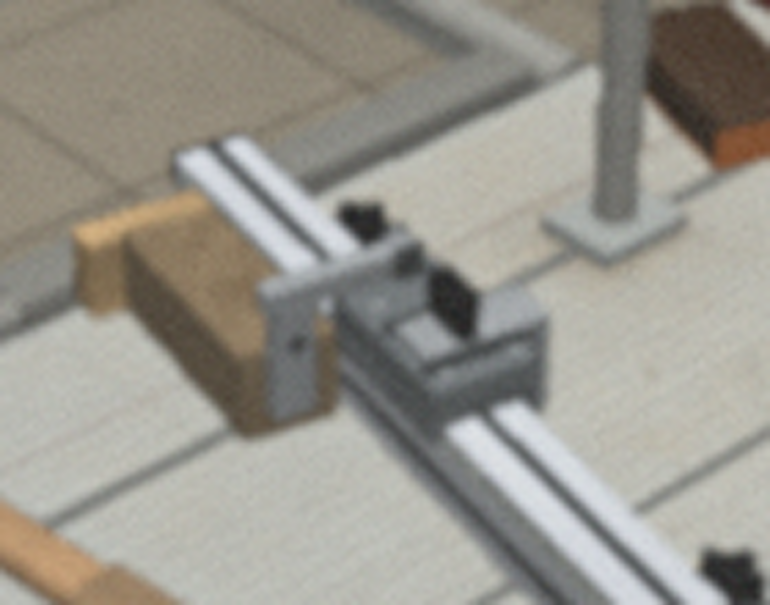

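The leg bears on the spacer at (290,370) in the scene view, and the spacer meets the end block at (130,270). The arm is down, the lock is home and the robot is clear, so I'm handing in.

```bash
python3 -c "
from cell import *
print(sign_off())"
```

```text
the job is handed in; nothing more can be done
None
```

The length stop is reset to the spacer and locked there, and the job was handed in at about 28 s of the 61 s allowed.

- **Arm:** I pinched it and swung it down, held all the way, until it rested with about 6 N. The overlay showed it at angle 0.
- **Lock and slide:** I pinched the lock tab and slid it about 15 mm to its free stop. Then I pushed the stop about 78 mm along the fence by the same tab grip instead of at the push face.
- **Fit:** The pushing force rose to a peak of about 14 N along the fence, roughly 10 N of it on the spacer. I eased that to about 6 N on the spacer before locking; it crept up a little as the lock went home.
- **Relock:** I slid the lock home until it stopped at about 25 N. In the picture it sits as it did at the start, within about 0.3 mm.

**Last checks:**
- The leg is against the spacer and the spacer against the end block, with no gap visible in the scene view.
- The travel matches the expected final position to within a millimetre.
- The robot is clear, with no force on the wrist.
- The bystanders that show in the last pictures look undisturbed.

**Disagreements:**
- The top and wrist cameras differed by 2 to 4 mm, so I used the wrist view and contact forces for the fine moves.
- The arm met its rest about 18 mm lower in hand height than I calculated, so it had slipped a little in the pads on the way down.

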